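# Draw the spirit level out of the sliding-lid box

## Task

Slide the lid of the wooden box on the bench back to its stop, then take out the spirit level: the opening is shorter than the level, so raise its end at the opening, draw it out on the slant from under the lid without forcing it against the box, and leave the lid open. Finish still holding the level in the gripper, roughly horizontal and well clear above the box, touching nothing else, and leave the things lying round the box where they are.

Things in the scene. Friction and masses are not known exactly. Their poses are not given: they have to be found in the camera images.
- slide_box: Plywood box screwed to the bench, 150 (x) x 310 (y) x 81 mm. Origin: centre of its underside, on the bench; y along its length. Inside 130 x 290 mm; walls 10 mm, floor 6 mm thick; lid's underside 70 mm above the bench. Long side walls 81 mm high, end wall at -y 76 mm, at +y 69 mm. The lid runs in grooves and slides out over the +y end.
- box_opening (a point): Centre of the opening that the fully open lid leaves, 76 mm above the bench, at box y = -45 mm: 200 mm long (box y = -145 to +55 mm) and 130 mm wide. From y = +55 to +145 mm the inside stays covered by the lid. Axes as the box.
- box_lid (a joint): Travel of the box's sliding lid in m along the box's +y: 0 = shut, 0.200 = at its stop. 6 mm thick, its top at z = 76 mm of the box; it slides with about 2 N of friction and stays where it is left.
- lid_knob (a point): Wooden knob on the lid, 28 mm in diameter, rising 24 mm above the lid's top (76 to 100 mm above the bench), widest from 89 to 96 mm. This point lies on its axis 92 mm above the bench, at box x = 0, y = -120 mm + the lid's travel. It moves with the lid.
- torpedo_level: Yellow spirit level with black ends, a bar 25 mm wide (x), 231 mm long (y), 45 mm high (z), 0.15 to 0.31 kg. Stands on its narrow edge on the box's floor (underside 6 mm above the bench), roughly along the box near its middle, one end under the lid even when open. Origin: centre of its underside; its -y end lies at the opening, at least 10 mm from the box's end wall.
- level_end_a (a point): Middle of the level's lower edge at its -y end, the end at the opening (115.5 mm from the level's origin).
- level_end_b (a point): Middle of the level's lower edge at its +y end, the end under the lid (115.5 mm from the level's origin).
- wrench_10: Small steel wrench 19 x 161 x 6 mm lying flat on the box's floor along its +x side wall, beside the level. Not needed; it may shift inside the box. Origin: centre of its underside.
- tape_yellow: Roll of yellow tape, 61 mm across, 16 mm high, flat on the bench behind the box; to be left alone. Origin: centre of its underside.
- screwdriver_red: Screwdriver with red handle, 218 mm long, 29 mm high, lying on the bench in front of the box; to be left alone. Origin: centre of its underside.
- offcut_a: Pine offcut 38 x 140 x 38 mm on the bench to the right of the box; to be left alone. Origin: centre of its underside.

How it is judged:
On the way, in this order (a step that is already met when the one before it is completed fails the run):
1. the lid is slid back to its stop (within 15 mm) (value of joint box_lid above 0.185 m), for 0.2 s.
2. the level is on its way out on the slant: its end at the opening is more than 100 mm above the bench while its other end is still inside the box, below the lid's underside (height (world z) of level_end_a above 0.1 m and height (world z) of level_end_b below 0.07 m and contact force between torpedo_level and the fingers above 1 N), for 0.1 s.
At the end, for the whole second after the job is handed in: The fingers hold the level still, both ends of its lower edge over 130 mm above the bench, within 0.30 rad of upright and horizontal, touching neither box nor things round it; lid within 30 mm of its stop; tape, screwdriver and offcut within 30 mm of where they lay (height (world z) of each of level_end_a, level_end_b above 0.13 m and angle between torpedo_level's own z axis and vertical below 0.3 rad and contact force between torpedo_level and the fingers above 1 N and contact force between torpedo_level and slide_box below 0.1 N and linear speed of torpedo_level below 0.04 m/s and value of joint box_lid above 0.17 m and contact force between torpedo_level and tape_yellow below 0.1 N and contact force between torpedo_level and screwdriver_red below 0.1 N and contact force between torpedo_level and offcut_a below 0.1 N and distance of each of tape_yellow, screwdriver_red, offcut_a from where it was at the start of the episode below 0.03 m); the arm keeps its last pose, push and grip.
It fails at once if the level is forced against the box or its lid (more than 40 N) (contact force between torpedo_level and slide_box above 40 N).
It fails at once if the tape roll is moved 30 mm or more (distance of tape_yellow from where it was at the start of the episode above 0.03 m).
It fails at once if the screwdriver is moved 30 mm or more (distance of screwdriver_red from where it was at the start of the episode above 0.03 m).
It fails at once if the offcut is moved 30 mm or more (distance of offcut_a from where it was at the start of the episode above 0.03 m).
It also fails if it takes over 48 s, if anything falls off the work surface, if the arm or the gripper's body presses on something with over 40 N, if the wrist force passes 120 N, or if a joint passes its speed limit or range.

## Robot

A 6-joint arm with a two-finger parallel gripper is mounted at the origin on a cart in front of the work surface, level with it; the furniture and walls round the work are solid. World frame = base frame: x ahead of the robot, y to its left, z up, the work surface at z = 0. Lengths are in m, angles in rad, forces in N, time in s.
With the tool pointing down it reaches from about 0.375 to 0.975 m from the base axis. Payload 3.8 kg.
Tool frame: the origin (TCP) lies at the very end of the fingers, on their centre line; the grasp point (between the pads) lies 19 mm behind it (arm.grip_point_offset is the distance from the TCP to the grasp point, in m); z points along the fingers, y is the line along which they close (so a half turn about z gives the same grasp; the last joint's range is limited). The gripper opens to 88 mm and grips with 3 to 60 N. Pads are 18 mm wide; open, the fingers measure 123 mm over their backs; the gripper's body (75 mm by 187 mm) begins 45 mm behind the grasp point.
Start: joints at [1.281, 0.264, 1.604, -0, 1.274, -0.037], TCP at [0.169, 0.654, 0.239] pointing down, gripper open.
Joint ranges: [-2.63, 2.63], [-0.94, 2.18], [0.31, 2.57], [-1.31, 4.45], [0, 2.66], [-2.55, 2.55]. Speed limits (rad/s): [2.57, 2.57, 3.14, 3.14, 3.14, 3.14].

## Interface

Orientations are given as a rotation vector (axis times angle).
In Python, from cell import telemetry, camera, arm, spotter gives the robot as it stands.
- The arm moves only by the tool send_rows, never from a script. Its argument "deltas" is a list that holds one entry, the list of rows, each a list of 7 numbers: the shift along the tool's x, y, z in m, then the turn, a rotation vector about the tool's x, y, z in rad, then the closure, from 0 (fully open) to 1 (shut). In form: [[[x, y, z, wx, wy, wz, claw], ...]]. A call has 1 to 20 rows; each row is the pose to reach, as a shift and turn from the pose commanded when the call began, along the tool's axes at that moment; what a row does not reach only later rows make up. A row lasts 1/10 s, in which the tool goes at most 50 mm and 8.59 degrees, less where a joint would pass 70% of its speed; a pose out of reach is approached as far as the arm can. A call with a gripper value outside its range is refused whole. The fingers move at their own pace and stop on an object; "grip_force" is the grip in N (left out, the last holds). Time passes only in rows, so rows that repeat a pose let the fingers close. It gives the time, the measured TCP pose, the force, the opening and the grip force at its end, in the units of the state.
- telemetry.get_obs(): the state, without advancing time (a new reading comes with each control period).
- camera(name): name is "scene" or "top" or "wrist"; returns a dict with "color" (420x560x3 uint8, red, green, blue), "fx", "fy", "cx", "cy" (pixels), "distortion" ([k1, k2, p1, p2, k3] as OpenCV has them; the pictures are not rectified), "origin" and "rotation" of the camera in the world. Camera axes: x right, y up, looking along -z (the intrinsics and any distortion apply to the point x, -y, -z); pixel columns grow to the right and rows downward; lengths in m; the calibration is good to about 2 mm. A picture is of the moment at which its call begins. There is no depth.
- arm.sign_off(): hands the job in; it is judged then, once.
Trained networks look in a picture, given as the dict that the camera call returned (one of the last four; its "shot" number tells which), for a name from the list of things; names that differ only in an ending like _2 or _b are one class to them, and where a whole thing is asked for, a point or a joint stands for the part that bears it (a point fixed in the world has none). Each returns a list of dicts, best first, with "conf" (0 to 1); they miss things now and then, are a little off and sometimes report something else, mostly with a low value. They report only what shows in the picture. A call takes as long as a camera call.
- spotter.trace(thing, picture): "pixels" (420x560 bool, what is visible of it) and "box" ([left, top, right, bottom] in pixels, round what is visible of it).
The state is a dict: "time": time; "joint_pos": joint angles; "qvel": joint speeds; "joint_torque": joint torques, N m; "position": TCP position; "ee_rot": TCP orientation; "ft_force": force on the tool from outside, world axes, zero at the start; "torque": the same for the moment, N m; "finger_gap": finger opening in m; "finger_force": force on a finger pad.
Only numpy, scipy, OpenCV 4.12 (cv2) and the standard library are available. Lean on these libraries where they do the work, as an engineer would, in place of code of your own. Each camera call takes 0.05 s, during which the arm holds its last target. There are 200 camera calls.

## Working session

There is one attempt and no reset: what is moved stays moved. The work goes in short steps, Python scripts to look and compute and a tool call to move; the robot and the scene stay as the last step left them, time stands still between calls to the robot, and variables do not carry over. Pictures are saved under pics/ and viewed, at most 10 in all, crops included, and the job is handed in when it is done.

Besides the shell and the picture viewer there is one more tool, called after "Call:" as name(argument=value, ...) on one line, values as JSON. send_rows: Moves the arm, as the interface text tells. Its arguments: {"type":"object","properties":{"deltas":{"type":"array"},"grip_force":{"type":"number"}},"required":["deltas"]}

```bash
ls; mkdir -p pics; cat > h.py <<'E'
import numpy as np, cv2
from scipy.spatial.transform import Rotation as R
from cell import telemetry, camera, arm, spotter
def ray(p,uv):
    K=np.array([[p['fx'],0,p['cx']],[0,p['fy'],p['cy']],[0,0,1.]])
    q=cv2.undistortPoints(np.array(uv,float).reshape(-1,1,2),K,np.array(p['distortion'],float)).reshape(-1,2)
    d=np.c_[q[:,0],-q[:,1],-np.ones(len(q))]@np.array(p['rotation']).T
    return np.array(p['origin']),d
def onz(p,uv,z):
    o,d=ray(p,uv); return o+d*((z-o[2])/d[:,2])[:,None]
def proj(p,X):
    K=np.array([[p['fx'],0,p['cx']],[0,p['fy'],p['cy']],[0,0,1.]])
    c=(np.atleast_2d(X)-np.array(p['origin']))@np.array(p['rotation']); c=c*[1,-1,-1]
    return cv2.projectPoints(c,np.zeros(3),np.zeros(3),K,np.array(p['distortion'],float))[0].reshape(-1,2)
def save(p,n): cv2.imwrite('pics/'+n,p['color'][:,:,::-1])
E
python3 - <<'E'
from h import *
for n in ('top','scene'):
    p=camera(n); save(p,n+'0.png'); print(n,p['origin'],np.round(p['rotation'],2).tolist())
    for t in ('slide_box','lid_knob','tape_yellow','screwdriver_red','offcut_a'):
        for r in spotter.trace(t,p)[:2]:
            m=r['pixels']; ys,xs=np.nonzero(m)
            print(t,round(r['conf'],2),r['box'],xs.mean().round(1),ys.mean().round(1), cv2.minAreaRect(np.c_[xs,ys].astype(np.float32)), onz(p,[[xs.mean(),ys.mean()]],0.09 if 'lid' in t or 'box' in t else .015).round(3))
o=telemetry.get_obs();print(o)
E
```

```text
pics
top [ 0.48311375 -0.09481885  1.0030286 ] [0.1, -0.11, -1.58]Traceback (most recent call last):
  File "<stdin>", line 7, in <module>
  File "h.py", line 10, in onz
    o,d=ray(p,uv); return o+d*((z-o[2])/d[:,2])[:,None]
                                        ~^^^^^
IndexError: too many indices for array: array is 1-dimensional, but 2 were indexed
```

```bash
sed -i "s/np.array(p\['rotation'\])/R.from_rotvec(p['rotation']).as_matrix()/" h.py
python3 - <<'E'
from h import *
for n in ('top','scene'):
    p=camera(n); save(p,n+'0.png'); print(n,p['origin'],np.round(p['rotation'],2).tolist())
    for t in ('slide_box','lid_knob','tape_yellow','screwdriver_red','offcut_a'):
        for r in spotter.trace(t,p)[:2]:
            m=r['pixels']; ys,xs=np.nonzero(m)
            print(t,round(r['conf'],2),r['box'],xs.mean().round(1),ys.mean().round(1), onz(p,[[xs.mean(),ys.mean()]],0.09 if 'lid' in t or 'box' in t else .015).round(3), cv2.boxPoints(cv2.minAreaRect(np.c_[xs,ys].astype(np.float32))).round().tolist())
o=telemetry.get_obs();print(o)
E
```

```text
top [ 0.48311375 -0.09481885  1.0030286 ] [0.1, -0.11, -1.58]
slide_box 0.96 [155.3, 188.3, 298.0, 267.0] 226.1 226.1 [[0.561 0.034 0.09 ]] [[152.0, 260.0], [157.0, 185.0], [298.0, 195.0], [292.0, 271.0]]
lid_knob 0.72 [149.9, 191.7, 284.3, 258.1] 218.1 225.0 [[0.564 0.053 0.09 ]] [[152.0, 249.0], [157.0, 191.0], [283.0, 201.0], [278.0, 258.0]]
lid_knob 0.29 [153.3, 193.0, 298.6, 269.7] 225.8 226.0 [[0.561 0.035 0.09 ]] [[151.0, 259.0], [159.0, 183.0], [299.0, 198.0], [291.0, 273.0]]
tape_yellow 0.93 [218.1, 165.0, 235.0, 186.4] 226.6 175.5 [[0.698 0.044 0.015]] [[215.0, 164.0], [238.0, 164.0], [238.0, 187.0], [215.0, 187.0]]
screwdriver_red 0.94 [185.3, 267.6, 239.2, 280.3] 206.4 273.3 [[0.45  0.093 0.015]] [[184.0, 276.0], [186.0, 264.0], [238.0, 272.0], [236.0, 283.0]]
offcut_a 0.72 [362.9, 240.0, 422.5, 257.8] 392.3 250.0 [[ 0.503 -0.374  0.015]] [[363.0, 257.0], [363.0, 241.0], [422.0, 243.0], [422.0, 259.0]]
scene [ 0.24796427 -0.78238394  0.50306149] [1.04, -0.24, -0.47]
slide_box 0.83 [179.3, 151.9, 288.7, 257.4] 233.2 204.4 [[ 0.527 -0.085  0.09 ]] [[177.0, 163.0], [274.0, 1
[... 919 characters left out ...]
e': 0.7, 'joint_pos': array([ 1.28108686e+00,  2.63868058e-01,  1.60398567e+00, -2.56807935e-06,
        1.27374529e+00, -3.69039007e-02]), 'qvel': array([-1.46302322e-03, -4.85199936e-04,  2.78059545e-04,  1.59871968e-03,
       -5.40503611e-05,  1.29189036e-03]), 'joint_torque': array([-2.17123292e-03, -5.01851213e+01, -3.57136703e+01,  7.27813714e-02,
        1.87991979e-02, -2.41817906e-05]), 'position': array([0.16883336, 0.65353111, 0.23873502]), 'ee_rot': array([ 3.96048076e-01,  3.11652717e+00, -1.04897445e-05]), 'ft_force': array([-0.33370234,  0.49379109, -0.54266057]), 'torque': array([-0.02552079, -0.05281705, -0.02231888]), 'finger_force': 0.0, 'finger_gap': 0.08794229356714763}
```

View pics/top0.png

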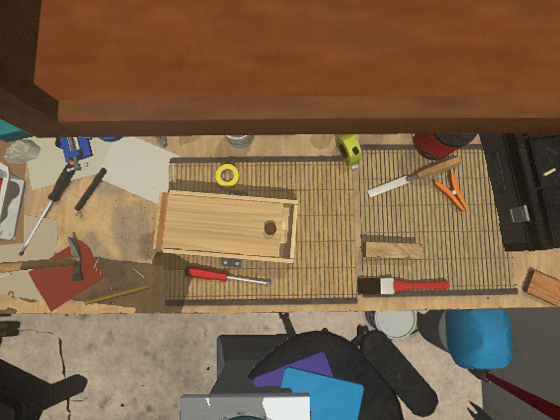

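View pics/scene0.png

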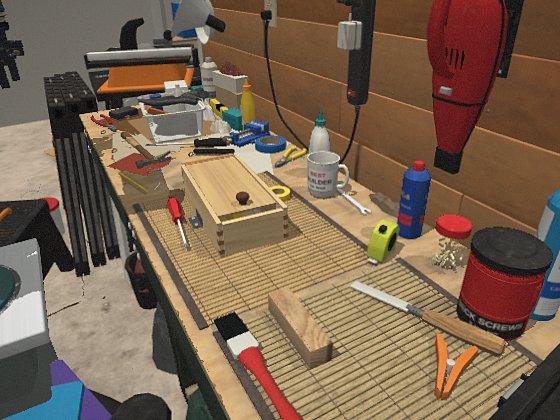

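```bash
cat > fit.py <<'E'
from h import *
from scipy.optimize import minimize
def hullmask(p,x,y,a):
    c,s=np.cos(a),np.sin(a)
    P=np.array([[sx*.075,sy*.155,z] for sx in(-1,1) for sy in(-1,1) for z in (0,.081 if sy<0 else .078)])
    P=P@np.array([[c,s,0],[-s,c,0],[0,0,1]])+[x,y,0]
    h=cv2.convexHull(proj(p,P).astype(np.float32)).reshape(-1,2)
    m=np.zeros((840*2,1120*2),np.uint8); cv2.fillConvexPoly(m,np.round(h*4*16+32).astype(np.int32),255,shift=4)
    return cv2.resize(m,(560,420),interpolation=cv2.INTER_AREA)/255.
if __name__=='__main__':
    V=[]
    for n in('top','scene'):
        p=camera(n); V.append((p,spotter.trace('slide_box',p)[0]['pixels'].astype(float)))
        b=p['color'].astype(int)
        hs=cv2.cvtColor(p['color'],cv2.COLOR_RGB2HSV)
        sl=(slice(215,240),slice(255,285)) if n=='top' else (slice(185,210),slice(230,255))
        m=(hs[...,2][sl]<125); ys,xs=np.nonzero(m); uv=[[xs.mean()+sl[1].start,ys.mean()+sl[0].start]]
        print(n,m.sum(),uv,onz(p,uv,.092))
    f=lambda q:sum(np.abs(hullmask(p,*q)-m).sum() for p,m in V)
    for sub in (V,V[:1],V[1:]):
        f=lambda q:sum(np.abs(hullmask(p,*q)-m).sum() for p,m in sub)
        r=minimize(f,[.56,.03,-.07],method='Nelder-Mead',options=dict(initial_simplex=[[.56,.03,-.07],[.58,.03,-.07],[.56,.05,-.07],[.56,.03,0.05]]))
        print(r.x,r.fun)
        x,y,a=r.x; print('knob pred',x-np.sin(a)*-.12,y-.12*np.cos(a))
E
python3 fit.py
```

```text
top 129 [[np.float64(270.015503875969), np.float64(227.49612403100775)]] [[ 0.55660062 -0.06863522  0.092     ]]
scene 152 [[np.float64(243.31578947368422), np.float64(198.57894736842104)]] [[ 0.55402715 -0.07696701  0.092     ]]
[ 0.56421308  0.02835526 -0.091394  ] 1351.2509803921569
knob pred 0.5532610621649776 -0.0911439216106654
[ 0.56425403  0.03175256 -0.08416796] 881.2431372549021
knob pred 0.5541657944579027 -0.08782263516448116
[ 0.5644186   0.02801433 -0.09617724] 456.8235294117647
knob pred 0.5528951135357633 -0.09143109048434889
```

Call:
send_rows(deltas=[[[-0.556,-0.609,0,0,0,1.41,0],[-0.556,-0.609,0,0,0,1.41,0],[-0.556,-0.609,0,0,0,1.41,0],[-0.556,-0.609,0,0,0,1.41,0],[-0.556,-0.609,0,0,0,1.41,0],[-0.556,-0.609,0,0,0,1.41,0],[-0.556,-0.609,0,0,0,1.41,0],[-0.556,-0.609,0,0,0,1.41,0],[-0.556,-0.609,0,0,0,1.41,0],[-0.556,-0.609,0,0,0,1.41,0],[-0.556,-0.609,0,0,0,1.41,0],[-0.556,-0.609,0,0,0,1.41,0],[-0.556,-0.609,0,0,0,1.41,0],[-0.556,-0.609,0,0,0,1.41,0],[-0.556,-0.609,0,0,0,1.41,0],[-0.556,-0.609,0,0,0,1.41,0],[-0.556,-0.609,0,0,0,1.41,0],[-0.556,-0.609,0,0,0,1.41,0],[-0.556,-0.609,0,0,0,1.41,0],[-0.556,-0.609,0,0,0,1.41,0]]])

```text
time: 2.9
position: [0.5542, -0.0742, 0.2386]
ee_rot: [-2.32, -2.117, 0.0]
ft_force: [-1.2, 0.1, 0.4]
finger_gap: 0.0882
finger_force: 0.0
```

```bash
python3 - <<'E'
from h import *
p=camera('wrist'); save(p,'w1.png'); o=telemetry.get_obs(); print(o['time'],o['position'],R.from_rotvec(o['ee_rot']).as_matrix().round(3),p['origin'],o['joint_pos'])
print(R.from_rotvec(p['rotation']).as_matrix().round(2))
for r in spotter.trace('lid_knob',p)[:2]: print(r['conf'],r['box'])
x,y,a=.5642,.030,-.088
for t in (0,.02): print(proj(p,[x-np.sin(a)*(-.12+t),y+np.cos(a)*(-.12+t),.1]))
E
```

```text
2.95 [ 0.55425219 -0.07392479  0.238705  ] [[ 0.091  0.996 -0.   ]
 [ 0.996 -0.091  0.   ]
 [ 0.    -0.    -1.   ]] [0.56161649 0.00264602 0.3848185 ] [-1.77349152e-01  4.56147025e-02  1.85423045e+00  3.61502515e-04
  1.24209181e+00 -8.67631956e-02]
[[ 1.    0.09  0.03]
 [-0.09  0.95  0.3 ]
 [-0.   -0.3   0.95]]
0.74 [186.3, 3.2, 357.8, 209.1]
[[272.20565869 212.69039581]]
[[272.1330002  188.33756413]]
```

View pics/w1.png

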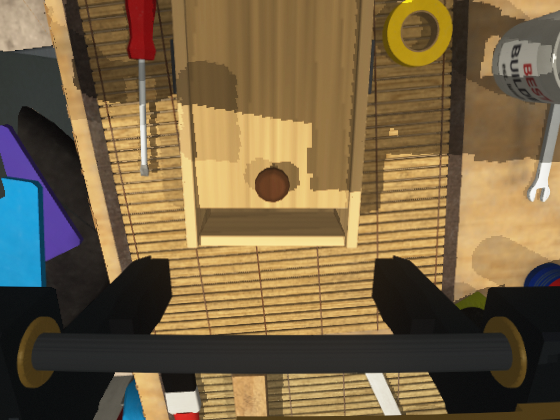

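```bash
cat > e.py <<'E'
from h import *
p=camera('wrist')
print('knob',onz(p,[[272,184]],.098).round(4),'corners',onz(p,[[188,247],[358,245.5]],.079).round(4),'side inner tops',onz(p,[[184,130],[362,130],[356,200],[194,200]],.081).round(4))
E
python3 e.py
```

```text
knob [[ 0.5557 -0.0664  0.098 ]] corners [[ 0.4762 -0.1212  0.079 ]
 [ 0.626  -0.1334  0.079 ]] side inner tops [[ 0.4893 -0.0199  0.081 ]
 [ 0.631  -0.0328  0.081 ]
 [ 0.6247 -0.0907  0.081 ]
 [ 0.4886 -0.0783  0.081 ]]
```

Call:
send_rows(deltas=[[[0.007,0.001,0.05,0,0,0,0.5],[0.007,0.001,0.1,0,0,0,0.5],[0.007,0.001,0.13,0,0,0,0.5],[0.007,0.001,0.15,0,0,0,0.5],[0.007,0.001,0.158,0,0,0,0.5],[0.007,0.001,0.158,0,0,0,0.5],[0.007,0.001,0.158,0,0,0,1],[0.007,0.001,0.158,0,0,0,1],[0.007,0.001,0.158,0,0,0,1],[0.007,0.001,0.158,0,0,0,1],[0.007,0.001,0.158,0,0,0,1],[0.007,0.001,0.158,0,0,0,1]]], grip_force=20)

```text
time: 4.25
position: [0.5551, -0.0681, 0.0821]
ee_rot: [-2.32, -2.115, 0.003]
ft_force: [-6.5, 1.4, 5.2]
finger_gap: 0.0263
finger_force: 20.0
```

Call:
send_rows(deltas=[[[0.015,0,0,0,0,0,1],[0.04,0,0,0,0,0,1],[0.07,0,0,0,0,0,1],[0.1,0,0,0,0,0,1],[0.13,0.001,0,0,0,0,1],[0.15,0.001,0,0,0,0,1],[0.165,0.001,0,0,0,0,1],[0.172,0.001,0,0,0,0,1],[0.175,0.001,0,0,0,0,1],[0.175,0.001,0,0,0,0,1],[0.175,0.001,0,0,0,0,1]]])

```text
time: 5.35
position: [0.5713, 0.1059, 0.0821]
ee_rot: [-2.319, -2.115, 0.006]
ft_force: [-8.7, -0.4, 7.3]
finger_gap: 0.0258
finger_force: 20.0
```

Call:
send_rows(deltas=[[[0.002,0,0,0,0,0,1],[0.004,0,0,0,0,0,1],[0.005,0,0,0,0,0,1],[0.005,0,0,0,0,0,1]]])

```text
time: 5.75
position: [0.5713, 0.1062, 0.0821]
ee_rot: [2.318, 2.118, -0.016]
ft_force: [-11.5, -16.4, 10.5]
finger_gap: 0.0262
finger_force: 20.0
```

Call:
send_rows(deltas=[[[-0.004,0,0,0,0,0,0.6],[-0.004,0,0,0,0,0,0.5],[-0.004,0,0,0,0,0,0.5],[-0.004,0,-0.04,0,0,0,0.5],[-0.004,0,-0.09,0,0,0,0.5],[-0.05,0,-0.14,0,0,0,0.4],[-0.1,0,-0.16,0,0,0,0.4],[-0.15,0,-0.16,0,0,0,0.4],[-0.18,0,-0.16,0,0,0,0.4],[-0.18,0,-0.16,0,0,0,0.4]]])

```text
time: 6.75
position: [0.558, -0.0732, 0.2425]
ee_rot: [2.324, 2.108, 0.001]
ft_force: [1.5, 0.8, -0.4]
finger_gap: 0.0529
finger_force: 0.0
```

```bash
python3 - <<'E'
from h import *
p=camera('wrist'); save(p,'w2.png'); o=telemetry.get_obs(); print(o['time'],o['position'],o['joint_pos'].round(3),o['ft_force'])
for t in('torpedo_level','wrench_10'):
  for r in spotter.trace(t,p)[:2]:
    m=r['pixels'];ys,xs=np.nonzero(m); B=cv2.boxPoints(cv2.minAreaRect(np.c_[xs,ys].astype(np.float32)))
    print(t,r['conf'],r['box'],B.round(1).tolist(),onz(p,B,.051 if 'level' in t else .012).round(4).tolist())
E
```

```text
6.8 [ 0.55796381 -0.07067386  0.24178978] [-0.17   0.048  1.846  0.     1.245 -0.074] [-0.328495  -0.4892941  0.4071266]
torpedo_level 0.85 [240.7, 0.0, 277.1, 199.9] [[237.3000030517578, 197.8000030517578], [244.89999389648438, -1.2000000476837158], [275.5, 0.0], [267.79998779296875, 199.0]] [[0.5255, -0.0885, 0.051], [0.5521, 0.0777, 0.051], [0.5767, 0.0744, 0.051], [0.5537, -0.0925, 0.051]]
wrench_10 0.98 [309.9, 0.0, 328.3, 150.1] [[310.0, 0.0], [328.0, 0.0], [328.0, 150.0], [310.0, 150.0]] [[0.6092, 0.0796, 0.012], [0.6255, 0.0781, 0.012], [0.6176, -0.0586, 0.012], [0.5996, -0.0569, 0.012]]
```

View pics/w2.png

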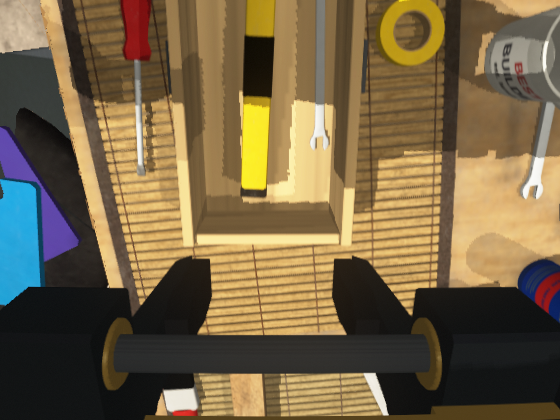

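```bash
python3 - <<'E'
from h import *
p=camera('wrist')
q=onz(p,[[240.5,189],[267.5,190],[245.5,60],[272.5,60],[247,5],[275,5]],.051); print(q.round(4))
c=(q[::2]+q[1::2])/2; d=c[2]-c[0]; a=np.arctan2(-d[0],d[1]); print('mid',c.round(4),'yaw',a, np.linalg.norm(q[::2]-q[1::2],axis=1))
b=np.array([.5643,.0265]); bv=-.083; u=np.array([-np.sin(bv),np.cos(bv)]); v=np.array([np.cos(bv),np.sin(bv)])
print('end a in box: x',(c[0,:2]-b)@v,'y',(c[0,:2]-b)@u)
r=p['color'][150:205,255].astype(int);print(r.sum(1).tolist())
o=telemetry.get_obs();print(o['position'],R.from_rotvec(o['ee_rot']).as_matrix().round(4))
E
```

```text
[[ 0.5289 -0.0744  0.051 ]
 [ 0.5536 -0.0776  0.051 ]
 [ 0.546   0.0364  0.051 ]
 [ 0.5686  0.0343  0.051 ]
 [ 0.5519  0.0785  0.051 ]
 [ 0.5745  0.0763  0.051 ]]
mid [[ 0.5412 -0.076   0.051 ]
 [ 0.5573  0.0353  0.051 ]
 [ 0.5632  0.0774  0.051 ]] yaw -0.14210589174607108 [0.02492309 0.02268777 0.02274051]
end a in box: x -0.014489294239732652 y -0.10405992854595841
[536, 534, 531, 530, 529, 528, 528, 530, 532, 533, 536, 536, 537, 539, 537, 535, 534, 536, 537, 534, 532, 530, 531, 531, 531, 531, 531, 532, 531, 530, 530, 532, 531, 529, 531, 531, 532, 532, 533, 532, 532, 533, 536, 537, 534, 500, 306, 181, 179, 183, 191, 202, 211, 194, 368]
[ 0.5576411  -0.06737221  0.24060936] [[ 9.130e-02  9.958e-01  1.000e-04]
 [ 9.958e-01 -9.130e-02  7.000e-04]
 [ 7.000e-04 -0.000e+00 -1.000e+00]]
```

```bash
python3 - <<'E'
from h import *
p=camera('wrist'); m=spotter.trace('torpedo_level',p)[0]['pixels']
hs=cv2.cvtColor(p['color'],cv2.COLOR_RGB2HSV)
rows=range(115,190,5); L=[];Rr=[]
for r in rows:
    x=np.nonzero((hs[r,220:300,1]>190)&(hs[r,220:300,2]>120))[0]+220
    k=np.nonzero(m[r])[0]; L.append([x.min()-.5,r]);Rr.append([x.max()+.5,r]); 
    if r%20==10: print(r,x.min(),x.max(),k.min(),k.max())
l=onz(p,L,.051);q=onz(p,Rr,.051);c=(l+q)/2
f=np.polyfit(c[:,1],c[:,0],1);print('slope',f,'width',np.linalg.norm(l-q,axis=1).round(4))
ye=onz(p,[[254,203.3]],.051)[0];print('end',ye,np.polyval(f,ye[1]))
ys=np.nonzero(m)[0];print(ys.max())
o=telemetry.get_obs();print(o['time'],o['position'])
E
```

```text
130 245 271 245 271
150 244 270 244 271
170 243 269 244 269
slope [0.15384542 0.55365209] width [0.0235 0.0227 0.0237 0.0238 0.0239 0.0231 0.0232 0.0241 0.0233 0.0234
 0.0235 0.0245 0.0237 0.0238 0.0239]
end [ 0.5396908  -0.08852658  0.051     ] 0.5400326755840377
206
7.05 [ 0.55759625 -0.06687368  0.24040236]
```

Call:
send_rows(deltas=[[[0.0415,-0.0115,0.03,0,0,0.062,0.4],[0.0415,-0.0115,0.07,0,0,0.062,0.4],[0.0415,-0.0115,0.11,0,0,0.062,0.4],[0.0415,-0.0115,0.14,0,0,0.062,0.4],[0.0415,-0.0115,0.165,0,0,0.062,0.4],[0.0415,-0.0115,0.185,0,0,0.062,0.4],[0.0415,-0.0115,0.2,0,0,0.062,0.4],[0.0415,-0.0115,0.21,0,0,0.062,0.4],[0.0415,-0.0115,0.217,0,0,0.062,0.4],[0.0415,-0.0115,0.217,0,0,0.062,0.4],[0.0415,-0.0115,0.217,0,0,0.062,0.4]]])

```text
time: 8.15
position: [0.5505, -0.026, 0.0244]
ee_rot: [2.385, 2.044, 0.001]
ft_force: [-0.1, -0.8, -0.7]
finger_gap: 0.0527
finger_force: 0.0
```

Call:
send_rows(deltas=[[[0,0,0,0,0,0,1],[0,0,0,0,0,0,1],[0,0,0,0,0,0,1],[0,0,0,0,0,0,1],[0,0,0,0,0,0,1],[0,0,0,0,0,0,1],[0,0,0,0,0,0,1]]], grip_force=55)

```text
time: 8.85
position: [0.5499, -0.0261, 0.0241]
ee_rot: [2.386, 2.044, -0.0]
ft_force: [-2.9, -1.1, 4.9]
finger_gap: 0.0236
finger_force: 55.0
```

```bash
python3 - <<'E'
from h import *
o=telemetry.get_obs(); print(o['time'],o['position'],o['finger_gap'],o['finger_force'],o['ft_force'],o['joint_pos'].round(2),R.from_rotvec(o['ee_rot']).as_matrix().round(3).tolist())
# plan in box yz plane: level pose = (yb,zb) of lower edge b, tilt th. tcp at along 166mm from b, 17mm above lower edge
g=np.array([-.166,.0175])
def lev(yb,zb,th):
    c,s=np.cos(th),np.sin(th); a=np.array([-c,s]); n=np.array([s,c])
    b=np.array([yb,zb]); ys=(yb-.055)/c
    top=zb+(yb-.055)*np.tan(th)+.045/c
    return b+.231*a, .070-top, b+.045*n, b+.166*a+.0175*n
t0=lev(.114,.006,0)[3]
for yb,zb,d in [(.114,.006,0),(.110,.010,0),(.105,.010,6),(.095,.010,12),(.085,.010,18),(.075,.010,23),(.065,.011,28),(.055,.013,33)]:
    th=np.radians(d); A,cl,tb,t=lev(yb,zb,th)
    print(d,'A',A.round(3),'lidclr',cl.round(4),'topb',tb.round(3),'row x,z',(t[0]-t0[0]).round(4),-(t[1]-t0[1]).round(4),'wy',th.round(3))
E
```

```text
8.85 [ 0.54985452 -0.0260748   0.02410371] 0.023583765082973114 54.97547077015042 [-2.85884891 -1.09575856  4.87251293] [-0.09  0.26  2.05 -0.    0.83  0.06] [[0.153, 0.988, -0.0], [0.988, -0.153, -0.0], [-0.0, -0.0, -1.0]]
0 A [-0.117  0.006] lidclr 0.019 topb [0.114 0.051] row x,z 0.0 -0.0 wy 0.0
0 A [-0.121  0.01 ] lidclr 0.015 topb [0.11  0.055] row x,z -0.004 -0.004 wy 0.0
6 A [-0.125  0.034] lidclr 0.0095 topb [0.11  0.055] row x,z -0.0063 -0.0213 wy 0.105
12 A [-0.131  0.058] lidclr 0.0055 topb [0.104 0.054] row x,z -0.0117 -0.0381 wy 0.209
18 A [-0.135  0.081] lidclr 0.0029 topb [0.099 0.053] row x,z -0.0155 -0.0544 wy 0.314
23 A [-0.138  0.1  ] lidclr 0.0026 topb [0.093 0.051] row x,z -0.019 -0.0675 wy 0.401
28 A [-0.139  0.119] lidclr 0.0027 topb [0.086 0.051] row x,z -0.0214 -0.0809 wy 0.489
33 A [-0.139  0.139] lidclr 0.0033 topb [0.08  0.051] row x,z -0.0227 -0.0946 wy 0.576
```

Call:
send_rows(deltas=[[[-0.002,0,-0.002,0,0,0,1],[-0.004,0,-0.004,0,0,0,1],[-0.005,0,-0.01,0,-0.035,0,1],[-0.006,0,-0.015,0,-0.07,0,1],[-0.007,0,-0.021,0,-0.105,0,1],[-0.009,0,-0.027,0,-0.14,0,1],[-0.011,0,-0.032,0,-0.175,0,1],[-0.013,0,-0.037,0,-0.21,0,1],[-0.013,0,-0.037,0,-0.21,0,1],[-0.013,0,-0.037,0,-0.21,0,1]]])

```text
time: 9.85
position: [0.5476, -0.0386, 0.0602]
ee_rot: [2.275, 1.95, -0.239]
ft_force: [-0.1, 1.5, -2.9]
finger_gap: 0.0238
finger_force: 55.0
```

```bash
python3 - <<'E'
from h import *
p=camera('scene'); cv2.imwrite('pics/s2.png',cv2.resize(p['color'][110:290,120:360,::-1],(800,600),interpolation=cv2.INTER_CUBIC))
o=telemetry.get_obs(); print(o['time'],o['position'],o['finger_gap'],o['finger_force'],o['ft_force'],R.from_rotvec(o['ee_rot']).as_matrix().round(3).tolist())
g=None
def lev(yb,zb,th):
    c,s=np.cos(th),np.sin(th); a=np.array([-c,s]); n=np.array([s,c]); b=np.array([yb,zb])
    return b+.231*a, .070-(zb+(yb-.055)*np.tan(th)+.045/c), b+.045*n, b+.166*a+.0175*n
t0=lev(.0937,.0091,.21)[3]
for yb,zb,d in [(.0937,.0091,12.03),(.083,.0085,18),(.070,.0095,23),(.060,.011,27),(.05,.016,27),(.022,.030,27),(-.003,.043,27)]:
    A,cl,tb,t=lev(yb,zb,np.radians(d)); dd=t-t0; th=.21
    # tool axes in box yz: x=(c,-s), z=(-s,-c)
    print(d,A.round(3),cl.round(4),tb.round(3),'row x',(dd@[np.cos(th),-np.sin(th)]).round(4),'z',(dd@[-np.sin(th),-np.cos(th)]).round(4),'wy',-(np.radians(d)-.21).round(3))
E
```

```text
9.9 [ 0.54748725 -0.03880812  0.06021665] 0.023559285524977384 54.97090442106128 [ 0.24878913  0.11867101 -1.74982348] [[0.15, 0.988, -0.033], [0.967, -0.153, -0.205], [-0.208, -0.001, -0.978]]
12.03 [-0.132  0.057] 0.0066 [0.103 0.053] row x -0.0 z 0.0 wy 0.0
18 [-0.137  0.08 ] 0.0051 [0.097 0.051] row x -0.0076 z -0.0143 wy -0.104
23 [-0.143  0.1  ] 0.0052 [0.088 0.051] row x -0.0169 z -0.0267 wy -0.191
27 [-0.146  0.116] 0.0059 [0.08  0.051] row x -0.0232 z -0.0371 wy -0.261
27 [-0.156  0.121] 0.006 [0.07  0.056] row x -0.034 z -0.0399 wy -0.261
27 [-0.184  0.135] 0.0063 [0.042 0.07 ] row x -0.0643 z -0.0478 wy -0.261
27 [-0.209  0.148] 0.006 [0.017 0.083] row x -0.0915 z -0.0553 wy -0.261
```

View pics/s2.png

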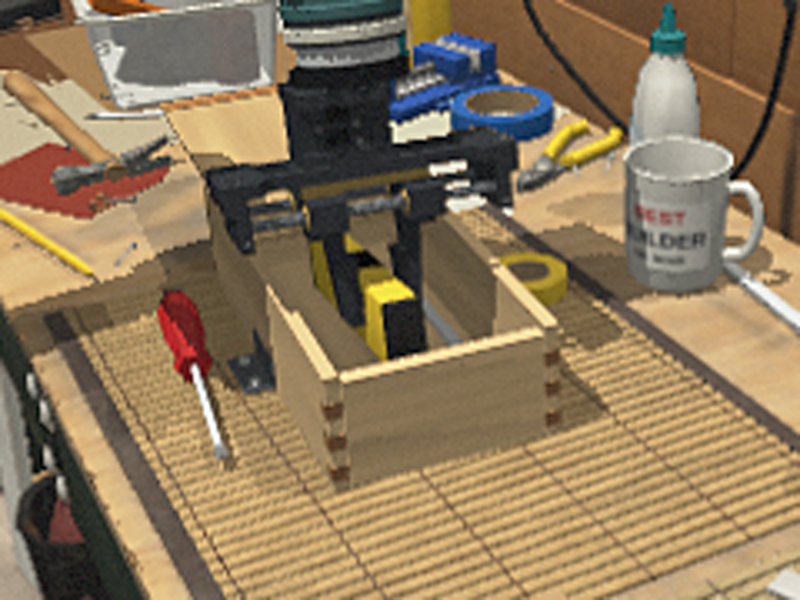

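The crop shows the level's near end at (390,310), held between the fingers and raised, clear of the end wall. The forces are low, so I'll carry on.

Call:
send_rows(deltas=[[[-0.0025,0,-0.005,0,-0.035,0,1],[-0.005,0,-0.0095,0,-0.07,0,1],[-0.0075,0,-0.0145,0,-0.105,0,1],[-0.0105,0,-0.0185,0,-0.135,0,1],[-0.0135,0,-0.0225,0,-0.162,0,1],[-0.017,0,-0.0265,0,-0.19,0,1],[-0.019,0,-0.03,0,-0.213,0,1],[-0.021,0,-0.0335,0,-0.237,0,1],[-0.023,0,-0.037,0,-0.26,0,1],[-0.023,0,-0.037,0,-0.26,0,1],[-0.023,0,-0.037,0,-0.26,0,1],[-0.023,0,-0.037,0,-0.26,0,1],[-0.023,0,-0.037,0,-0.26,0,1]]])

```text
time: 11.2
position: [0.5454, -0.0536, 0.1016]
ee_rot: [2.12, 1.816, -0.508]
ft_force: [0.4, 0.6, -2.9]
finger_gap: 0.0236
finger_force: 55.0
```

```bash
python3 - <<'E'
from h import *
p=camera('scene'); save(p,'s3f.png'); cv2.imwrite('pics/s3.png',cv2.resize(p['color'][110:290,120:360,::-1],(800,600),interpolation=cv2.INTER_CUBIC))
o=telemetry.get_obs(); print(o['time'],o['position'],o['finger_gap'],o['ft_force'],o['torque'],o['joint_pos'].round(2),R.from_rotvec(o['ee_rot']).as_matrix().round(3).tolist())
T=R.from_rotvec(o['ee_rot']).as_matrix()
for n,q in (('A',[-.065,0,.0175]),('B',[.166,0,.0175])): print(n,(o['position']+T@q).round(4))
E
```

```text
11.25 [ 0.54546222 -0.0536091   0.10161239] 0.023745790634246988 [-0.54284476 -0.72041476 -2.19500732] [ 0.25208013  0.03467088 -0.00622511] [ 0.13  0.25  1.97 -0.5   1.12  0.55] [[0.137, 0.988, -0.07], [0.881, -0.154, -0.447], [-0.453, -0.0, -0.892]]
A [ 0.5353 -0.1187  0.1154]
B [0.567  0.0848 0.0108]
```

View pics/s3.png

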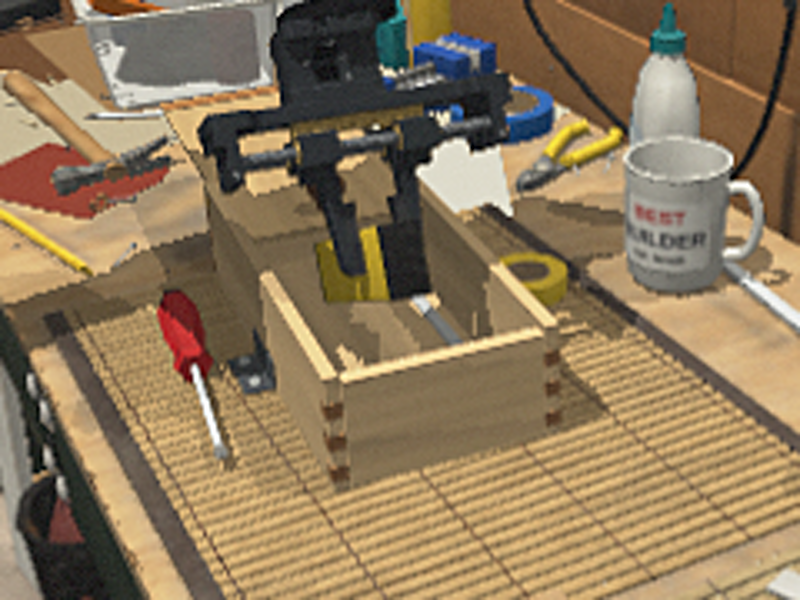

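```bash
python3 - <<'E'
from h import *
p=camera('scene');o=telemetry.get_obs();T=R.from_rotvec(o['ee_rot']).as_matrix()
for q in ([-.065,-.0125,.0175],[-.065,.0125,.0175],[-.065,-.0125,-.0275],[-.065,.0125,-.0275]):
    u=proj(p,o['position']+T@q)[0]; print(((u-[120,110])*800/240).round(0))
E
```

```text
[389. 301.]
[431. 293.]
[375. 224.]
[417. 216.]
```

Call:
send_rows(deltas=[[[-0.006,0,0,0,0,0,1],[-0.014,0,0,0,0,0,1],[-0.024,0,0,0,0,0,1],[-0.034,0,0,0,0,0,1],[-0.044,0,0,0,0,0,1],[-0.054,0,0,0,0,0,1],[-0.064,0,0,0,0,0,1],[-0.074,0,0,0,0,0,1],[-0.084,0,0,0,0,0,1],[-0.094,0,0,0,0,0,1],[-0.1,0,0,0,0,0,1],[-0.107,0,-0.014,0,0,0,1],[-0.114,0,-0.028,0,0,0,1],[-0.121,0,-0.042,0,0,0,1],[-0.129,0,-0.058,0,0,0,1],[-0.137,0,-0.074,0,0,0,1],[-0.142,0,-0.084,0,0,0,1],[-0.145,0,-0.09,0,0,0,1],[-0.145,0,-0.09,0,0,0,1]]])

```text
time: 13.2
position: [0.5326, -0.1409, 0.2489]
ee_rot: [2.12, 1.815, -0.505]
ft_force: [-0.1, 0.8, -2.5]
finger_gap: 0.0236
finger_force: 55.0
```

Call:
send_rows(deltas=[[[0,0,0,0,0.03,0,1],[0,0,0,0,0.08,0,1],[0,0,0,0,0.13,0,1],[0,0,0,0,0.18,0,1],[0,0,0,0,0.23,0,1],[0,0,0,0,0.28,0,1],[0,0,0,0,0.33,0,1],[0,0,0,0,0.38,0,1],[0,0,0,0,0.42,0,1],[0,0,0,0,0.45,0,1],[0,0,0,0,0.47,0,1],[0,0,0,0,0.47,0,1],[0,0,0,0,0.47,0,1],[0,0,0,0,0.47,0,1],[0,0,0,0,0.47,0,1],[0,0,0,0,0.47,0,1],[0,0,0,0,0.47,0,1]]])

```text
time: 14.9
position: [0.5321, -0.1406, 0.2476]
ee_rot: [2.385, 2.045, -0.0]
ft_force: [0.2, 0.2, -2.8]
finger_gap: 0.0235
finger_force: 55.0
```

```bash
python3 - <<'E'
from h import *
p=camera('scene'); save(p,'s4.png')
o=telemetry.get_obs(); print(o['time'],o['position'],o['finger_gap'],o['finger_force'],o['ft_force'],o['torque'],np.abs(o['qvel']).max(),R.from_rotvec(o['ee_rot']).as_matrix().round(3).tolist())
E
```

```text
14.95 [ 0.53207303 -0.14070904  0.24765989] 0.02380938086978338 54.970905259251595 [-0.12781382  0.27425864 -1.61762777] [-0.13572396  0.06268554  0.01222576] 0.0024188454448174574 [[0.153, 0.988, 0.0], [0.988, -0.153, -0.0], [-0.0, 0.0, -1.0]]
```

View pics/s4.png

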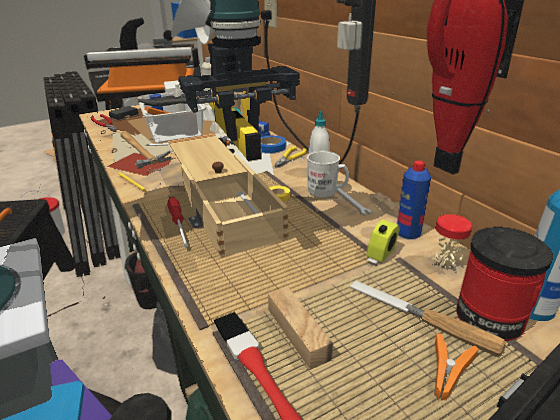

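The picture shows the level horizontal in the gripper at about (245,140), clear above the box. The lid is open with its knob at (218,167), and the things round the box are where they were. Handing in.

```bash
python3 -c "
from cell import arm; print(arm.sign_off())"
```

```text
the job is handed in; nothing more can be done
None
```

The lid is open at its stop, and the level was drawn out on the slant without forcing. The gripper holds it horizontal, its lower edge about 230 mm above the bench; the job was handed in at about 15 s, and no verdict came back.

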